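# Find the unlocked socket cover of the bench power box and push it open

### The arm

A 7-joint arm with a two-finger parallel gripper is mounted at the origin on a cart in front of the work surface, level with it; the furniture and walls round the work are solid. World frame = base frame: x ahead of the robot, y to its left, z up, the work surface at z = 0. Lengths are in m, angles in rad, forces in N, time in s.
With the tool pointing down it reaches from about 0.35 to 0.9 m from the base axis. Payload 8.1 kg.
Tool frame: the origin (TCP) lies on the centre line of the jaws, within the pads' length; the fingertips stand 19 mm ahead of it and the grasp point (between the pads) is the TCP (arm.tip_reach is the distance from the TCP to the fingertips, in m); z points along the fingers, y is the line along which they close (so a half turn about z gives the same grasp; the last joint's range is limited). The gripper opens to 92 mm and grips with 3 to 60 N. Pads are 19 mm wide; open, the fingers measure 130 mm over their backs; the gripper's body (75 mm by 190 mm) begins 47 mm behind the grasp point.
Start: joints at [1.142, 0.434, 0.025, 1.573, -0.012, 1.134, -0.075], TCP at [0.2, -0.592, 0.246] pointing down, gripper open.
Joint ranges: [-2.62, 2.62], [-0.44, 2.09], [-1.27, 1.32], [0.08, 2.57], [-1.32, 4.46], [0.12, 2], [-2.74, 2.74]. Speed limits (rad/s): [2.22, 2.22, 3.01, 3.01, 3.14, 3.14, 3.14].

### API

Orientations are given as a rotation vector (axis times angle).
In Python, from cell import arm gives the robot as it stands.
- The arm moves only by the tool arm_command, never from a script. Its argument "targets" is a list that holds one entry, the list of rows, each a list of 6 numbers: the shift along the tool's x, y, z in m, then the turn, a rotation vector about the tool's x, y, z in rad. A call has 1 to 10 rows; each row shifts and turns the commanded pose from where the row before left it, along the tool's axes as they then stand; what a row does not reach is not made up. A row lasts 1/8 s, in which the tool goes at most 62.5 mm and 10.7 degrees, less where a joint would pass 70% of its speed; a pose out of reach is approached as far as the arm can. A call with a gripper value outside its range is refused whole. "jaw" is the finger opening in m, from 0 to 0.0918, set as the call begins (left out, the last holds). The fingers move at their own pace and stop on an object; "newtons" is the grip in N (left out, the last holds). Time passes only in rows, so rows that do not move let the fingers close. It gives the time, the measured TCP pose, the force, the opening and the grip force at its end, in the units of the state.
- arm.observe(): the state, without advancing time (a new reading comes with each control period).
- arm.get_image(name): name is "scene" or "top" or "wrist"; returns a dict with "pixels" (420x560x3 uint8, red, green, blue), "z_map" (420x560 float32, m along the optical axis (not along the pixel's ray), 0 where there is no reading), "fx", "fy", "cx", "cy" (pixels), "xyz" and "rotation" of the camera in the world; the wrist camera has in their place "T_tool_cam" (4x4, takes a point from camera to tool coordinates, whose origin is the TCP and whose axes are the flange's). Camera axes: x right, y down, z forward; pixel columns grow to the right and rows downward; lengths in m; the calibration is good to about 2 mm. A picture is of the moment at which its call begins: read the wrist's pose just before it.
- arm.sign_off(): hands the job in; it is judged then, once.
The state is a dict: "clock": time; "joints": joint angles; "dq": joint speeds; "joint_efforts": joint torques, N m; "position": TCP position; "ee_rot": TCP orientation; "force": force on the tool from outside, world axes, zero at the start; "ft_torque": the same for the moment, N m; "width": opening from 0.0 (shut) to 1.0 (fully open); "gripper_force": force on a finger pad.
Only numpy, scipy, OpenCV 4.12 (cv2) and the standard library are available. Lean on these libraries where they do the work, as an engineer would, in place of code of your own. Each camera call takes 0.05 s, during which the arm holds its last target. There are 200 camera calls.

### The job

The grey power box on the bench has four identical flush covers with a socket under each: three are locked from below, one is not, and they look alike. Press with a fingertip on the far half of the covers (on the dark steel finger pad) until you find the one that rocks, then push its far half down until that cover stands fully open at its stop, with its socket facing you, and draw back. Only press and push: do not pinch or lift anything, and leave the things around the box where they stand.

Things in the scene. Friction and masses are not known exactly. Their poses are not given: they have to be found in the camera images.
- power_box: grey painted box bolted down, 137 mm front to back (x, away from the robot), 392 mm long (y, to the left), 78 mm high. Origin: centre of its underside. In its top lie 4 identical aluminium covers side by side at 96 mm pitch, flush with the rim; below each an open bay 65 mm deep. A locked cover has a bolt under its far half and gives only about 1 mm. Which is unlocked changes and cannot be seen.
- pad_1 (a point): point on the top face of cover 1, the leftmost, centre of the dark steel finger pad (30 x 50 mm, flush) on its far half. The cover is 86 mm wide, 118 mm front to back, 4 mm thick; its pivot line runs across it at the plate's underside (4 mm below the top face), 38 mm in front of this point and 52 mm behind the front edge. Moves with the cover; shut, its axes are the box's.
- cover_1 (a joint): tilt of cover 1 (the leftmost), rad: 0 flush, grows as the far half swings down into the bay and the near half rises, 0.9 at the open stop. Unlocked it needs about 2 to 3 N on the pad and stays at any angle where it is left (stiff hinge, no spring). Locked it stays below about 0.06. Pressing the near half moves nothing.
- pad_2 (a point): point on the top face of cover 2, the second from the left, centre of the dark steel finger pad (30 x 50 mm, flush) on its far half. The cover is 86 mm wide, 118 mm front to back, 4 mm thick; its pivot line runs across it at the plate's underside (4 mm below the top face), 38 mm in front of this point and 52 mm behind the front edge. Moves with the cover; shut, its axes are the box's.
- cover_2 (a joint): tilt of cover 2 (the second from the left), rad: 0 flush, grows as the far half swings down into the bay and the near half rises, 0.9 at the open stop. Unlocked it needs about 2 to 3 N on the pad and stays at any angle where it is left (stiff hinge, no spring). Locked it stays below about 0.06. Pressing the near half moves nothing.
- pad_3 (a point): point on the top face of cover 3, the third from the left, centre of the dark steel finger pad (30 x 50 mm, flush) on its far half. The cover is 86 mm wide, 118 mm front to back, 4 mm thick; its pivot line runs across it at the plate's underside (4 mm below the top face), 38 mm in front of this point and 52 mm behind the front edge. Moves with the cover; shut, its axes are the box's.
- cover_3 (a joint): tilt of cover 3 (the third from the left), rad: 0 flush, grows as the far half swings down into the bay and the near half rises, 0.9 at the open stop. Unlocked it needs about 2 to 3 N on the pad and stays at any angle where it is left (stiff hinge, no spring). Locked it stays below about 0.06. Pressing the near half moves nothing.
- pad_4 (a point): point on the top face of cover 4, the rightmost, centre of the dark steel finger pad (30 x 50 mm, flush) on its far half. The cover is 86 mm wide, 118 mm front to back, 4 mm thick; its pivot line runs across it at the plate's underside (4 mm below the top face), 38 mm in front of this point and 52 mm behind the front edge. Moves with the cover; shut, its axes are the box's.
- cover_4 (a joint): tilt of cover 4 (the rightmost), rad: 0 flush, grows as the far half swings down into the bay and the near half rises, 0.9 at the open stop. Unlocked it needs about 2 to 3 N on the pad and stays at any angle where it is left (stiff hinge, no spring). Locked it stays below about 0.06. Pressing the near half moves nothing.
- beaker: a small clear glass beaker, 53 mm across, 70 mm high, loose on the worktop behind the box; a bystander that must stay where it is. Origin: centre of its underside.
- dropper: an amber dropper bottle with a black bulb, 36 mm across, 100 mm high, loose on the worktop to the right of the box; a bystander that must stay where it is. Origin: centre of its underside.
- vial: a small clear vial with a white cap, 26 mm across, 55 mm high, loose on the worktop to the right of the box; a bystander that must stay where it is. Origin: centre of its underside.
- dish: a shut petri dish, 59 mm across, 13 mm high, loose on the worktop behind the box; a bystander that must stay where it is. Origin: centre of its underside.

How it is judged:
On the way:
1. a cover rocks under the fingers: it is pressed and tips by more than 0.12 rad (value of joint any of cover_1, cover_2, cover_3, cover_4 above 0.12 rad and contact force between power_box and the fingers above 0.3 N), for 0.05 s.
At the end, for the whole second after the job is handed in: One cover is open by more than 0.8 rad (its stop is at 0.9) and at rest, the other three are shut (under 0.08 rad), and the four loose things round the box are within 30 mm of where they stood (((value of joint cover_1 above 0.8 rad and value of joint each of cover_2, cover_3, cover_4 below 0.08 rad) or (value of joint cover_2 above 0.8 rad and value of joint each of cover_1, cover_3, cover_4 below 0.08 rad) or (value of joint cover_3 above 0.8 rad and value of joint each of cover_1, cover_2, cover_4 below 0.08 rad) or (value of joint cover_4 above 0.8 rad and value of joint each of cover_1, cover_2, cover_3 below 0.08 rad)) and velocity of joint each of cover_1, cover_2, cover_3, cover_4 below 0.1 rad/s and distance of each of beaker, dropper, vial, dish from where it was at the start of the episode below 0.03 m); the robot touches nothing.
It fails at once if a cover is pinched: its plate lies between the finger pads ((z of the grasp point in the frame of pad_1 between -0.007 and 0.003 m and x of the grasp point in the frame of pad_1 between -0.09 and 0.028 m and y of the grasp point in the frame of pad_1 between -0.043 and 0.043 m) or (z of the grasp point in the frame of pad_2 between -0.007 and 0.003 m and x of the grasp point in the frame of pad_2 between -0.09 and 0.028 m and y of the grasp point in the frame of pad_2 between -0.043 and 0.043 m) or (z of the grasp point in the frame of pad_3 between -0.007 and 0.003 m and x of the grasp point in the frame of pad_3 between -0.09 and 0.028 m and y of the grasp point in the frame of pad_3 between -0.043 and 0.043 m) or (z of the grasp point in the frame of pad_4 between -0.007 and 0.003 m and x of the grasp point in the frame of pad_4 between -0.09 and 0.028 m and y of the grasp point in the frame of pad_4 between -0.043 and 0.043 m)).
It fails at once if a loose thing by the box is pushed, tipped or carried off (more than 30 mm) (distance of any of beaker, dropper, vial, dish from where it was at the start of the episode above 0.03 m).
It also fails if it takes over 45 s, if anything falls off the work surface, if the arm or the gripper's body presses on something with over 40 N, if the wrist force passes 120 N, or if a joint passes its speed limit or range.

## Working session

There is one attempt and no reset: what is moved stays moved. The work goes in short steps, Python scripts to look and compute and a tool call to move; the robot and the scene stay as the last step left them, time stands still between calls to the robot, and variables do not carry over. Pictures are saved under pics/ and viewed, at most 10 in all, crops included, and the job is handed in when it is done.

Besides the shell and the picture viewer there is one more tool, called after "Call:" as name([rows], argument=value, ...), one row to a line, values as JSON. arm_command: Moves the arm, as the interface text tells. Its arguments: {"type":"object","properties":{"targets":{"type":"array","items":{"type":"array","items":{"type":"array","items":{"type":"number"}}}},"jaw":{"type":"number"},"newtons":{"type":"number"}},"required":["targets"]}

```bash
mkdir -p pics
cat > h.py <<'E'
from cell import arm
import numpy as np, cv2
def pts(im):
    z=im["z_map"];v,u=np.mgrid[:z.shape[0],:z.shape[1]]
    c=np.stack([(u-im["cx"])/im["fx"]*z,(v-im["cy"])/im["fy"]*z,z],-1)
    R=np.array(im["rotation"])
    if R.shape!=(3,3): R=cv2.Rodrigues(R.astype(float))[0]
    return c@R.T+np.array(im["xyz"])
def save(n,im): cv2.imwrite("pics/"+n,im["pixels"][:,:,::-1])
E
python3 - <<'E'
from h import *
s=arm.observe();print({k:np.round(v,3) for k,v in s.items()})
for n in("top","scene"):
    im=arm.get_image(n);save(n+"1.png",im);np.save(n+".npy",im,allow_pickle=True)
    print(n,im["xyz"],im["rotation"],im["fx"])
    P=pts(im);m=(im["z_map"]>0)&(P[...,2]>.06)&(P[...,2]<.09)&(P[...,0]>.3)
    q=P[m];print(m.sum(),np.median(q[:,2]),q.min(0),q.max(0),cv2.minAreaRect(q[:,:2].astype(np.float32)))
E
```

```text
{'clock': np.float64(0.0), 'joints': array([ 1.142,  0.435,  0.025,  1.574, -0.012,  1.134, -0.075]), 'dq': array([ 0.002,  0.   ,  0.   , -0.   , -0.   , -0.   ,  0.001]), 'joint_efforts': array([-0.0000e+00, -6.6785e+01,  9.8500e-01, -3.1446e+01, -6.0000e-02,
        4.3000e-02,  0.0000e+00]), 'position': array([ 0.2  , -0.592,  0.245]), 'ee_rot': array([-3.099e+00, -5.090e-01,  1.000e-03]), 'force': array([0.198, 0.52 , 0.311]), 'ft_torque': array([0.06 , 0.022, 0.023]), 'gripper_force': np.float64(0.0), 'width': np.float64(1.002)}
top [4.21547909e-01 2.43851701e-04 1.29331294e+00] [-2.13760363  2.19968547 -0.09749994] 476.7974649472676
11539 0.07727631968845228 [ 0.38240619 -0.45771598  0.06000597] [0.8002135 0.6180419 0.089996 ] ((0.5932753086090088, 0.08047714829444885), (1.0705076456069946, 0.40987008810043335), 89.0689468383789)
scene [-0.3342292   0.70751077  0.708107  ] [-1.0460017   2.13868401 -1.25138501] 535.4630407596717
15077 0.07623606676623573 [ 0.37944588 -1.11492718  0.06000174] [0.91295799 0.66393046 0.08999691] ((0.6464338302612305, -0.22548162937164307), (1.7785924673080444, 0.5335465669631958), 89.93920135498047)
```

View pics/top1.png

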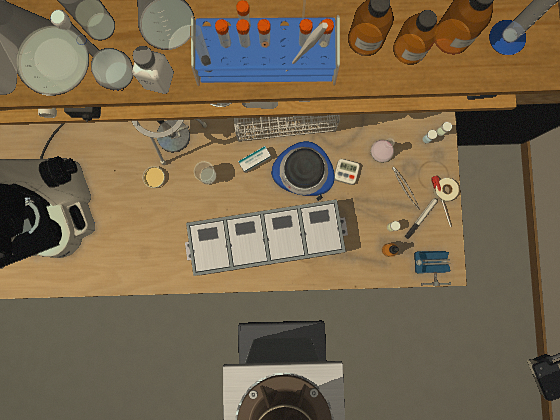

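View pics/scene1.png

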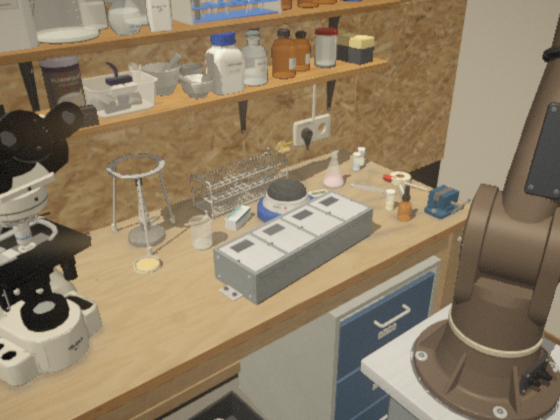

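The top view shows the box with dark pads at about (208,234), (245,226), (281,219) and (317,213). The beaker is at (204,172), the dish at (155,178), the vial at (395,226) and the dropper at (390,249). The scene view shows the covers all flush, with a shelf behind and above the box.

Run:
```python
from h import *
out={}
for n,g in(("top",[(208,234),(245,226),(281,219),(317,213)]),("scene",[(240,244),(275,230),(310,217),(340,202)])):
    im=np.load(n+".npy",allow_pickle=True).item();P=pts(im)
    gray=cv2.cvtColor(im["pixels"],cv2.COLOR_RGB2GRAY)
    m=((gray<110)&(np.abs(P[...,2]-.078)<.012)&(P[...,0]>.4)&(P[...,0]<.75)).astype(np.uint8)
    k,l,st,c=cv2.connectedComponentsWithStats(m,connectivity=4)
    for i in range(1,k):
        if st[i,4]>60:
            q=P[l==i];a=cv2.minAreaRect(q[:,:2].astype(np.float32))
            print(n,st[i,4],c[i].round(1),q.mean(0).round(4),np.round(a[1],3),round(a[2],1))
im=np.load("top.npy",allow_pickle=True).item();P=pts(im)
for x in(204,172),(155,178),(395,226),(390,249): print(P[x[1],x[0]].round(3))
# shelf: heights along column x=270
print([(r,P[r,270].round(2).tolist()) for r in range(60,205,10)])
```

```text
top 1223 [304.1 167.7] [ 0.6586 -0.0706  0.0763] [0.103 0.103] 59.2
top 167 [ 74.2 187.7] [0.6237 0.5249 0.077 ] [0.072 0.016] 7.2
top 160 [ 67.6 230.3] [0.5141 0.5419 0.0738] [0.031 0.13 ] 86.4
top 214 [318.8 216.1] [ 0.5315 -0.1039  0.0778] [0.029 0.05 ] 6.8
top 212 [281.7 222. ] [ 0.5193 -0.0086  0.078 ] [0.029 0.049] 7.1
top 215 [244.8 227.7] [0.5073 0.0861 0.0781] [0.03  0.049] 5.4
top 212 [207.5 233.6] [0.4951 0.1816 0.0778] [0.029 0.048] 7.4
scene 630 [286.2 189.4] [ 0.6524 -0.0653  0.0746] [0.098 0.098] 19.4
scene 98 [ 46.3 327.4] [0.4749 0.5978 0.0864] [0.057 0.016] 73.3
[ 0.67   0.201 -0.002]
[0.656 0.334 0.007]
[ 0.502 -0.303  0.054]
[ 0.443 -0.283  0.07 ]
[(60, [0.74, 0.01, 0.56]), (70, [0.73, 0.01, 0.53]), (80, [0.73, 0.01, 0.5]), (90, [0.71, 0.01, 0.5]), (100, [0.7, 0.01, 0.49]), (110, [0.73, 0.01, 0.33]), (120, [0.8, 0.01, 0.05]), (130, [0.77, 0.02, 0.05]), (140, [0.76, 0.02, -0.0]), (150, [0.73, 0.02, -0.0]), (160, [0.7, 0.02, -0.0]), (170, [0.67, 0.02, -0.0]), (180, [0.64, 0.02, 0.0]), (190, [0.61, 0.02, 0.0]), (200, [0.59, 0.02, 0.0])]
```

```bash
cat >> h.py <<'E'
PADS={1:(.495,.182,.078),2:(.5073,.0863,.078),3:(.5193,-.0088,.078),4:(.5315,-.104,.078)}
YAW=np.arctan2(.0365,.2856)
def delta(p,h=0.0):
    s=arm.observe();R=cv2.Rodrigues(np.array(s["ee_rot"],float))[0]
    G=cv2.Rodrigues(np.array([0,0,YAW]))[0]@np.diag([1.,-1,-1])
    t=np.array(p)+[0,0,arm.tip_reach+h]
    turn=cv2.Rodrigues(R.T@G)[0].ravel()
    print("t",s["clock"],"turn",turn.round(4),"shift after turn",(G.T@(t-s["position"])).round(4),"pos",np.round(s["position"],4),"F",np.round(s["force"],2),"w",s["width"])
E
python3 -c "
from h import *
delta(PADS[4],.02)"
```

```text
t 0.1 turn [-0.0014  0.0003  0.1986] shift after turn [ 0.3908 -0.4417  0.128 ] pos [ 0.1999 -0.5917  0.245 ] F [ 0.43 -0.6   0.33] w 1.0025286872646677
```

Call:
arm_command([
  [[0, 0, 0, 0, 0, 0.1], [0, 0, 0, 0, 0, 0.1], [0.038, -0.043, 0, 0, 0, 0], [0.038, -0.043, 0, 0, 0, 0], [0.038, -0.043, 0, 0, 0, 0], [0.038, -0.043, 0, 0, 0, 0], [0.038, -0.043, 0, 0, 0, 0], [0.038, -0.043, 0, 0, 0, 0], [0.038, -0.043, 0, 0, 0, 0], [0.038, -0.043, 0, 0, 0, 0]],
], jaw=0, newtons=10)

```text
clock: 1.35
position: [0.4591, -0.2111, 0.2456]
ee_rot: [3.135, 0.197, -0.0]
force: [0.1, -0.7, 0.5]
width: 0.008
gripper_force: 0.0
```

```bash
python3 -c "
from h import *
delta(PADS[4],.02)"
```

```text
t 1.35 turn [ 0.0001  0.0002 -0.0016] shift after turn [ 0.0854 -0.0971  0.1286] pos [ 0.4591 -0.2111  0.2456] F [ 0.1  -0.75  0.48] w 0.008376530062735105
```

Call:
arm_command([
  [[0.043, -0.048, 0, 0, 0, 0], [0.043, -0.049, 0, 0, 0, 0], [0, 0, 0.05, 0, 0, 0], [0, 0, 0.05, 0, 0, 0], [0, 0, 0.028, 0, 0, 0], [0, 0, 0, 0, 0, 0]],
])

```text
clock: 2.1
position: [0.5272, -0.1093, 0.1157]
ee_rot: [-3.134, -0.198, 0.008]
force: [-0.2, 0.3, 0.5]
width: 0.004
gripper_force: 0.0
```

Run:
```python
from h import *
delta(PADS[4],.0)
im=arm.get_image("wrist");save("w1.png",im);delta(PADS[4],.0)
```

```text
t 2.1 turn [-0.0013  0.0048 -0.0012] shift after turn [ 0.0049 -0.0047  0.0187] pos [ 0.5272 -0.1093  0.1157] F [-0.22  0.26  0.55] w 0.003724641954555229
t 2.15 turn [-0.0005  0.002  -0.0014] shift after turn [ 0.0037 -0.0051  0.0203] pos [ 0.5285 -0.1095  0.1173] F [ 0.58 -0.76  0.67] w 0.008832260161520701
```

View pics/w1.png

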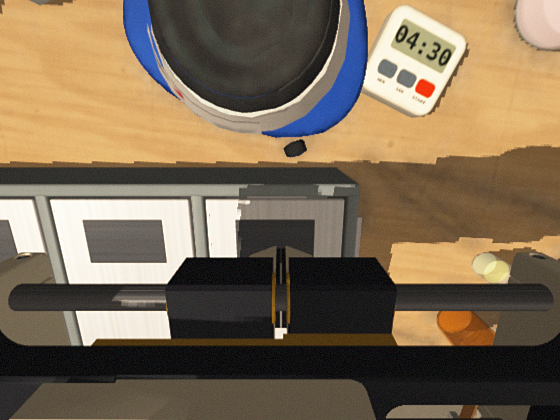

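The wrist view shows the closed fingertips at about (280,250), over the pad of the rightmost cover (columns 243–313). They line up, so I'll press.

Call:
arm_command([
  [[0.003, -0.005, 0.015, 0, 0, 0], [0, 0, 0.005, 0, 0, 0], [0, 0, 0.004, 0, 0, 0], [0, 0, 0.004, 0, 0, 0], [0, 0, 0, 0, 0, 0]],
])

```text
clock: 2.78
position: [0.5316, -0.1042, 0.0897]
ee_rot: [3.135, 0.198, 0.001]
force: [0.4, 0.7, 0.8]
width: 0.009
gripper_force: 0.7
```

Call:
arm_command([
  [[0, 0, 0.004, 0, 0, 0], [0, 0, 0.004, 0, 0, 0]],
])

```text
clock: 3.02
position: [0.5313, -0.1046, 0.0816]
ee_rot: [3.135, 0.197, -0.0]
force: [-0.7, -0.8, 4.6]
width: 0.003
gripper_force: 1.6
```

Run:
```python
from h import *
delta(PADS[4],.0)
im=arm.get_image("scene");cv2.imwrite("pics/s2.png",cv2.resize(im["pixels"][150:310,190:430,::-1],None,fx=3,fy=3))
```

```text
t 3.025 turn [ 0.0005  0.     -0.0017] shift after turn [ 0.0003 -0.0006 -0.0154] pos [ 0.5313 -0.1046  0.0816] F [-0.65 -0.82  4.59] w 0.003295768915204903
```

View pics/s2.png

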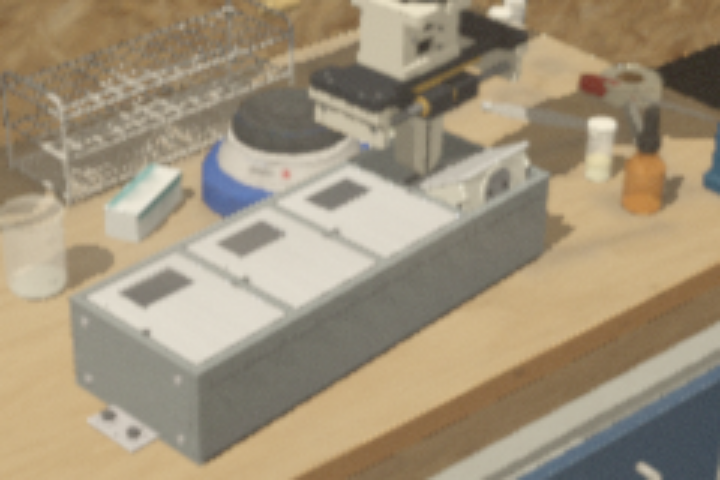

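The crop shows the rightmost cover's near half risen, with its socket visible at (495,185), so cover 4 is the unlocked one. I'll keep pushing it straight down.

Call:
arm_command([
  [[0, 0, 0.004, 0, 0, 0], [0, 0, 0.004, 0, 0, 0], [0, 0, 0.004, 0, 0, 0], [0, 0, 0.003, 0, 0, 0], [0, 0, 0.003, 0, 0, 0]],
])

```text
clock: 3.7
position: [0.5323, -0.1041, 0.0639]
ee_rot: [3.135, 0.198, 0.003]
force: [3.4, -0.3, 9.2]
width: 0.006
gripper_force: 3.9
```

Call:
arm_command([
  [[0, 0, 0.002, 0, 0, 0], [0, 0, 0.002, 0, 0, 0], [0, 0, 0, 0, 0, 0]],
])

```text
clock: 4.08
position: [0.5343, -0.104, 0.0611]
ee_rot: [3.135, 0.198, 0.009]
force: [3.9, -0.2, 10.7]
width: 0.01
gripper_force: 5.0
```

Call:
arm_command([
  [[0, 0, 0.003, 0, 0, 0], [0, 0, 0, 0, 0, 0]],
])

```text
clock: 4.32
position: [0.5357, -0.104, 0.0588]
ee_rot: [3.135, 0.198, 0.013]
force: [6.6, 1.5, 14.9]
width: 0.007
gripper_force: 7.0
```

The tip is now sliding along the slope as the force rises, so the cover is at its stop. I'll draw back straight up.

Call:
arm_command([
  [[0, 0, -0.02, 0, 0, 0], [0, 0, -0.04, 0, 0, 0], [0, 0, -0.05, 0, 0, 0], [0, 0, -0.05, 0, 0, 0], [-0.04, 0.04, -0.02, 0, 0, 0], [-0.04, 0.04, 0, 0, 0, 0], [-0.04, 0.04, 0, 0, 0, 0], [-0.04, 0.04, 0, 0, 0, 0], [0, 0, 0, 0, 0, 0], [0, 0, 0, 0, 0, 0]],
])

```text
clock: 5.58
position: [0.3927, -0.2825, 0.2364]
ee_rot: [-3.135, -0.197, 0.001]
force: [0.0, 1.5, 0.6]
width: 0.004
gripper_force: 0.0
```

Run:
```python
from h import *
s=arm.observe();print(s["clock"],s["position"],s["force"])
im=arm.get_image("scene");cv2.imwrite("pics/s3.png",cv2.resize(im["pixels"][150:310,190:430,::-1],None,fx=3,fy=3))
im=arm.get_image("top");P=pts(im)
G=cv2.Rodrigues(np.array([0,0,YAW]))[0]
Q=(P-np.array(PADS[4]))@G   # cover frame
for lo,hi in((-1,-.1),(.0,1)): pass
m=(np.abs(Q[...,1])<.03)&(Q[...,0]>-.1)&(Q[...,0]<.03)&(P[...,2]>0)
for a in np.arange(-.09,.03,.01):
    k=m&(np.abs(Q[...,0]-a)<.005)
    if k.any(): print(round(a,3),np.median(Q[k][:,2]).round(4),end='; ')
```

```text
5.575 [ 0.39266553 -0.28251184  0.23641279] [0.04939766 1.49355179 0.58328465]
-0.09 0.0002; -0.08 0.0177; -0.07 0.0349; -0.06 0.0291; -0.05 0.0166; -0.04 0.0038; -0.03 -0.009; -0.02 -0.0212; -0.01 -0.0327; -0.0 -0.0473; 0.01 -0.0634; 0.02 -0.0674;
```

View pics/s3.png

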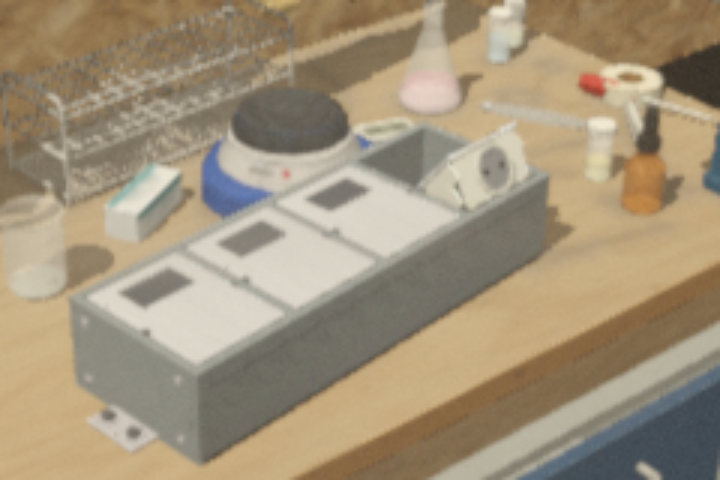

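The crop shows cover 4 open with its socket at (495,170), the other three covers flush, and the beaker, vial and dropper still in place. The depth slope is about 1.27, or 0.9 rad, so the cover is at its stop.

```bash
python3 -c "
from cell import arm
print(arm.sign_off())"
```

```text
the job is handed in; nothing more can be done
None
```

Cover 4, the rightmost, was the unlocked one: it stands open at its stop (about 0.9 rad from the depth image), the other three are shut, the arm is drawn back, and the job is handed in (no verdict was returned).

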